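# Ready the telescoping reach hook from its counter bracket

## Task

A bag has to come down from the high pegs, so make the telescoping reach hook on the counter ready: swing the steel hasp that lies over its handle up and right back out of the way, press the round button on top of the handle so that the tube springs out a little, then, with the handle still in its bracket, pull the tube out past the first click, on to the second stop, where the button pops up again and locks. Then take the tool by its handle, lift it level out of its bracket and finish while still holding it like that, at least a hand's breadth (10 cm) above the counter; do not put it down or let go. Leave the other things on the counter where they lie.

Things in the scene. Friction and masses are not known exactly. Their poses are not given: they have to be found in the camera images.
- bracket: Bracket fixed on the counter: pale board 205 x 136 x 12 mm, two U saddles at x = -76.5 and 76.5 mm (46 mm high, 40 mm wide) that hold the tool along x (1.5 mm play) but let it lift straight up. Origin on the counter under mid handle; x along the tool to the hook (about to the robot's left), y to the robot, z up. Staple post at x = 52, y = 45, 79 mm high; hinge post at y = -50, 73 mm high.
- hasp (a joint): Hinge of the steel hasp, rad: 0 = shut (level strap, 67.5 mm up, slotted end over the staple, covering the tool's button 3 mm above it and keeping the tool in), 1.57 = upright, 3.05 = swung right back, lying level away from the robot. Turns easily; falls to either side of upright by its own weight. Strap 20 mm wide, 3 mm thick, at x = 52 mm of the bracket.
- hasp_rod (a point): Mid point of the hasp's pull rod: 10 mm thick, parallel to the hinge, 36 mm long plus a 13 mm wide rim at its end, sticking out of the strap's free end away from the hook. Point is 23 mm from the strap's edge, 117 mm from the hinge axis; hasp shut: x = 19, y = 67, z = 67.5 mm of the bracket. It can be pinched from above and turns between the fingers as the hasp swings.
- hasp_hinge (a point): Point on the hasp's hinge axis, fixed on the bracket at x = 52, y = -50, z = 67.5 mm; the axis is parallel to the bracket's x.
- reach_hook: Black handle of the loose reach hook (whole tool 0.3 to 0.5 kg). Origin on its axis at mid grip, 40 mm above the counter in the bracket; x along the axis to the hook, z up (button side). Grip bar 140 mm long (x = -70 to 70), 28 wide (y), 32 high (z); 20 mm wide necks lie in the saddles; pommel and wire loop to x = -126 mm, steel collar to x = 98 mm.
- tube (a joint): How far the steel tube is out of the handle, m: 0 = home, locked; when the button is pressed a spring pushes it to about 0.024; 0.060 = first stop, a soft click (about 3 N more to pull through); 0.120 = second stop, where the button pops up and locks it (hard end of travel at 0.1205). Friction about 2 N.
- button (a joint): How far the button is pressed, m: 0 = up (locked), 0.006 = fully down (4 N); the tube is freed at 0.0045 (3.4 N). Once the tube has sprung out the button rides at 0.0045 and comes up to 0 again only at the second stop.
- button_top (a point): Centre of the top of the steel thumb button (16 mm across) on top of the handle at x = 52 mm of the handle; when up it stands 7 mm proud of the handle, 63 mm above the counter.
- pull_grip (a point): Middle of the tube's dark pull grip (moves with the tube): flat-sided block 30 mm long (x), 16 wide (y), 22 high (z) on the tool's axis, with a flange 22 wide and 26 high at its hook end, 14.5 to 19.5 mm ahead of this point. Tube home: x = 132 mm of the handle, 40 mm above the counter. Axes as the handle's.
- handle_grip (a point): Point on the tool's axis at x = 12 mm of the handle, near the centre of mass of the extended tool: take the handle here, across its 28 mm width. Axes as the handle's.
- hook_tip (a point): Foremost point of the upturned wire hook on the tube's end: 68 mm ahead of and 15 mm above the pull grip's middle. 5 mm wire, rising to 33 mm above the tool's axis.
- lollipop: Lollipop, 27 x 109 x 26 mm, lying on the near side of the tube. Bystander; origin under its middle, stick along y.
- wrapped_sweet: Twist-wrapped sweet, 20 x 51 x 18 mm, on the far side of the tube. Bystander; origin under its middle.
- sweet_carton: Small printed carton standing behind the pommel, 28 x 85 x 60 mm. Bystander; origin under its middle.
- order_pad: Spiral-bound order pad, 150 x 104 x 14 mm, lying at the back right. Bystander; origin under its middle.
- service_bell: Counter bell, 79 mm across, 64 mm high, at the front left. Bystander; origin under its middle.
- pencil: Pencil, 173 mm long (along y), 7 mm thick, lying at the front right. Bystander; origin under its middle.

How it is judged:
On the way, in this order (a step that is already met when the one before it is completed fails the run):
1. the hasp has been swung right back (value of joint hasp above 2.3 rad), for 0.2 s.
2. the button has been pressed and the tube has sprung out (value of joint tube above 0.015 m), for 0.1 s.
3. the tube has been pulled to the second stop, with the handle still in the bracket, and the button has popped up (value of joint tube above 0.117 m and value of joint button below 0.0015 m and z of handle_grip in the frame of bracket below 0.055 m), for 0.2 s.
At the end, for the whole second after the job is handed in: Held still by the handle (TCP within 85 mm of the grip point) clear of the bracket, level within 0.3 rad, handle and hook tip 90 mm or more above the counter; tube beyond 117 mm, button less than 1.5 mm down, hasp beyond 2.3 rad (value of joint tube above 0.117 m and value of joint button below 0.0015 m and value of joint hasp above 2.3 rad and height (world z) of each of reach_hook, hook_tip above 0.09 m and angle between reach_hook's own z axis and vertical below 0.3 rad and distance between the grasp point and handle_grip below 0.085 m and contact force between the fingers and reach_hook above 2 N and contact force between reach_hook and bracket below 0.1 N and linear speed of reach_hook below 0.03 m/s and angular speed of reach_hook below 0.2 rad/s); the arm keeps its last pose, push and grip.
It fails at once if a bystander (lollipop, wrapped sweet, carton, order pad, bell or pencil) is pushed more than 30 mm (distance of any of lollipop, wrapped_sweet, sweet_carton, order_pad, service_bell, pencil from where it was at the start of the episode above 0.03 m).
It also fails if it takes over 66 s, if anything falls off the work surface, if the arm or the gripper's body presses on something with over 40 N, if the wrist force passes 120 N, or if a joint passes its speed limit or range.

## Robot

A 6-joint arm with a two-finger parallel gripper is mounted at the origin on a cart in front of the work surface, level with it; the furniture and walls round the work are solid. World frame = base frame: x ahead of the robot, y to its left, z up, the work surface at z = 0. Lengths are in m, angles in rad, forces in N, time in s.
With the tool pointing down it reaches from about 0.375 to 0.9 m from the base axis. Payload 3.1 kg.
Tool frame: the origin (TCP) lies between the finger pads, 19 mm behind the fingertips; this is the grasp point; z points along the fingers, x is the direction in which the jaws open and shut, and the axes are right-handed (so a half turn about z gives the same grasp; the last joint's range is limited). The gripper opens to 87 mm and grips with 3 to 60 N. Pads are 19 mm wide; open, the fingers measure 117 mm over their backs; the gripper's body (75 mm by 190 mm) begins 51 mm behind the grasp point.
Start: joints at [1.081, 0.527, 1.433, -0, 1.181, -0.178], TCP at [0.191, 0.595, 0.241] pointing down, gripper open.
Joint ranges: [-3.08, 3.08], [-0.75, 2.2], [0.22, 2.44], [-1.43, 4.57], [0, 2.65], [-2.85, 2.85]. Speed limits (rad/s): [2.79, 2.79, 3.14, 3.14, 3.14, 3.14].

## Interface

Orientations are given as [roll, pitch, yaw] about the fixed x, y, z axes, in that order (R = Rz(yaw) Ry(pitch) Rx(roll)).
In Python, from plant import * gives the robot as it stands. The module is installed in compiled form; this text tells all that it offers.
- The arm moves only by the shell command python3 -m jog 'ROWS' [FORCE]. ROWS is JSON, one flat list of numbers, 7 for each row, row after row: the shift along the tool's x, y, z in m, then the turn, a rotation vector about the tool's x, y, z in degrees, then the opening, from 0 (shut) to 1 (fully open). In form: [dx, dy, dz, wx, wy, wz, claw, dx, dy, dz, wx, wy, wz, claw, ...]. A call has exactly 10 rows; each row shifts and turns the pose as measured when the row begins, along the tool's axes as they then stand; what a row does not reach is not made up. A row lasts 1/8 s, in which the tool goes at most 62.5 mm and 10.7 degrees, less where a joint would pass 70% of its speed; a pose out of reach is approached as far as the arm can. A call is refused whole if a number of a shift passes 0.0625 or a number of a turn 10.7, either way. A call with a gripper value outside its range is refused whole. The fingers move at their own pace and stop on an object; FORCE is the grip in N (left out, the last holds). Time passes only in rows, so rows that do not move let the fingers close, or fill a call up. It gives the time, the measured TCP pose, the force and the opening at its end, in the units of the state.
- get_obs(): the state, without advancing time (a new reading comes with each control period).
- snapshot(name): name is "scene" or "top"; returns (picture, depth): 480x640x3 uint8, red, green, blue; 480x640 float32, m along the optical axis (not along the pixel's ray), 0 where there is no reading.
- camera_model(name): a dict with "K" (3x3 intrinsics, pixels), "R" (3x3) and "t" (3): a world point X has camera coordinates R X + t. Camera axes: x right, y down, z forward; pixel columns grow to the right and rows downward; lengths in m; the calibration is good to about 2 mm. A picture is of the moment at which its call begins. camera_model takes no time and is no camera call.
- hand_in(): hands the job in, once; it reports no verdict.
The state is a dict: "time": time; "joint_positions": joint angles; "joint_vel": joint speeds; "joint_torque": joint torques, N m; "tcp_pos": TCP position; "ee_rot": TCP orientation; "ft_force": force on the tool from outside, world axes, zero at the start; "torque": the same for the moment, N m; "gripper_width": opening from 0.0 (shut) to 1.0 (fully open).
Only numpy, scipy, OpenCV 4.12 (cv2) and the standard library are available. Lean on these libraries where they do the work, as an engineer would, in place of code of your own. Each camera call takes 0.05 s, during which the arm holds its last target. There are 200 camera calls.

## Working session

There is one attempt and no reset: what is moved stays moved. The work goes in short steps, Python scripts to look and compute and a shell command to move; the robot and the scene stay as the last step left them, time stands still between calls to the robot, and variables do not carry over. Pictures are saved under pics/ and viewed, about 8 in all and at most 12, crops included, and the job is handed in when it is done.

```bash
mkdir -p pics
cat > h.py <<'E'
from plant import *
import numpy as np, cv2
def snap(n,f):
    p,d=snapshot(n); cv2.imwrite(f'pics/{f}.png',p[:,:,::-1]); np.savez(f'/tmp/{f}.npz',p=p,d=d); return p,d
def pt(n,d,u,v):
    c=camera_model(n);K=np.array(c['K']);R=np.array(c['R']);t=np.array(c['t'])
    z=d[v,u]; return R.T@(np.linalg.inv(K)@[u,v,1]*z-t)
def ray(n,u,v,h):
    c=camera_model(n);K=np.array(c['K']);R=np.array(c['R']);t=np.array(c['t'])
    o=-R.T@t; r=R.T@np.linalg.inv(K)@[u,v,1]; return o+r*(h-o[2])/r[2]
def proj(n,X):
    c=camera_model(n);x=np.array(c['K'])@(np.array(c['R'])@X+np.array(c['t'])); return x[:2]/x[2]
E
python3 - <<'E'
from h import *
snap('scene','s0');snap('top','t0')
print(get_obs())
for n in('scene','top'):
    c=camera_model(n); print(-np.array(c['R']).T@c['t'],c['K'],c['R'])
E
```

```text
{'time': 0.1, 'joint_positions': array([ 1.08150827e+00,  5.28390856e-01,  1.43378604e+00, -1.00947114e-05,
        1.18142392e+00, -1.78511873e-01]), 'joint_vel': array([-9.34159699e-05, -3.33387037e-03, -3.47889784e-03, -2.39103653e-04,
       -5.83779097e-04,  1.23435625e-03]), 'joint_torque': array([-9.66693078e-04, -4.40987849e+01, -1.77148139e+01,  6.34421431e-02,
        5.34038676e-02, -3.02278829e-05]), 'tcp_pos': array([0.19080066, 0.59449431, 0.24035485]), 'ee_rot': array([-3.14124526e+00,  1.97790740e-03,  1.26002433e+00]), 'ft_force': array([ 0.6889956 ,  0.79573086, -0.10795543]), 'torque': array([0.04253574, 0.05062361, 0.04425119]), 'gripper_width': 1.0033008552796912}
[-0.32640864 -0.73339099  0.59323949] [[469.70972046   0.         324.2777682 ]
 [  0.         469.70972046 239.51786942]
 [  0.           0.           1.        ]] [[ 6.59592305e-01 -7.51623533e-01 -2.34116158e-04]
 [-3.10901066e-01 -2.72549718e-01 -9.10525770e-01]
 [ 6.84308788e-01  6.00648579e-01 -4.13452255e-01]]
[ 0.36428539 -0.00886123  1.4900879 ] [[585.49449847   0.         316.15465066]
 [  0.         585.49449847 236.11162173]
 [  0.           0.           1.        ]] [[-0.01987652 -0.99979028  0.00493229]
 [-0.99563401  0.01934339 -0.09131681]
 [ 0.09120226 -0.00672582 -0.99580968]]
```

View pics/t0.png

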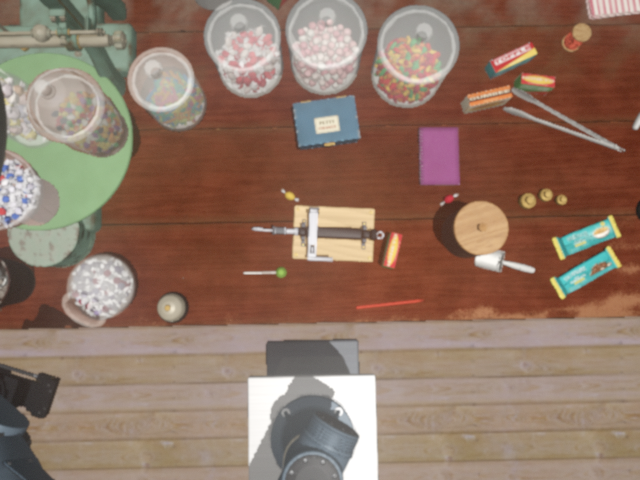

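View pics/s0.png

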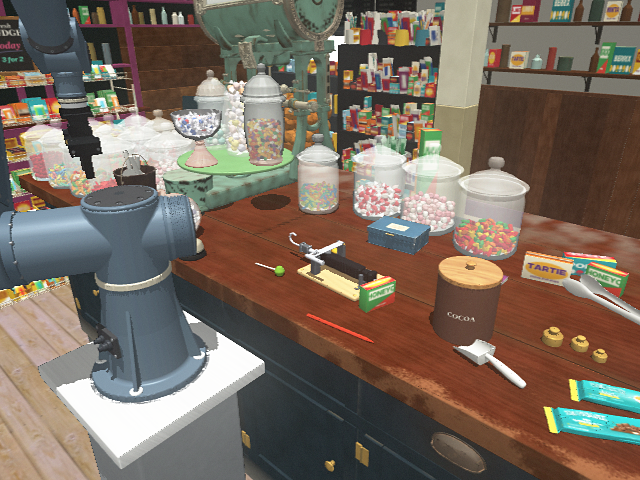

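The top view shows the board at about (292–376, 207–262), the hasp strap at (313, 230) with its rod near (325, 260), and the hook at the left (255, 229). The lollipop head is at (281, 272) and the carton at (392, 250). Next I'll measure the bracket frame.

Run:
```python
from h import *
z=np.load('/tmp/t0.npz');p,d=z['p'],z['d']
hsv=cv2.cvtColor(p,cv2.COLOR_RGB2HSV)
print(hsv[215,345],hsv[255,355],hsv[225,400])
roi=np.zeros(d.shape,np.uint8);roi[195:275,280:385]=1
m=(cv2.inRange(hsv,(10,40,150),(30,150,255))>0)&(roi>0)
m=m.astype(np.uint8)
c=np.vstack([k for k in cv2.findContours(m,0,2)[0] if cv2.contourArea(k)>60])
r=cv2.minAreaRect(c);b=cv2.boxPoints(r);print(r)
B=np.array([ray('top',u,v,.012) for u,v in b]);print(B.round(4),np.linalg.norm(B-np.roll(B,1,0),axis=1), B.mean(0))
# tool axis: dark pixels
dk=((hsv[:,:,2]<70)&(hsv[:,:,1]<110));s=np.zeros_like(dk);s[222:246,318:385]=1
v,u=np.nonzero(dk&s);P=np.array([ray('top',a,b_,.056)for a,b_ in zip(u,v)])
l=cv2.fitLine(P[:,:2].astype(np.float32),2,0,.01,.01).ravel();print('axis',l,np.degrees(np.arctan2(l[1],l[0])),P.min(0),P.max(0))
for uv in [(313,215),(313,235),(325,259),(281,272),(290,196),(255,230)]: print(uv,pt('top',d,*uv).round(4))
big=cv2.resize(p[190:290,235:400],None,fx=4.8,fy=4.8,interpolation=cv2.INTER_CUBIC)
S=np.load('/tmp/s0.npz')['p'];b2=cv2.resize(S[220:330,245:405],(792,544),interpolation=cv2.INTER_CUBIC)
cv2.imwrite('pics/t0c.png',big[:,:,::-1]);cv2.imwrite('pics/s0c.png',b2[:,:,::-1])
```

```text
[ 18  75 238] [ 18  77 233] [  9 156 129]
((333.3500061035156, 233.4499969482422), (82.22666931152344, 54.9046516418457), 2.4895527362823486)
[[ 0.4426  0.0456  0.012 ]
 [ 0.5823  0.0373  0.012 ]
 [ 0.5691 -0.1717  0.012 ]
 [ 0.4295 -0.1616  0.012 ]] [0.20768419 0.13992371 0.20948142 0.13994761] [ 0.50588904 -0.06261544  0.012     ]Traceback (most recent call last):
  File "<stdin>", line 14, in <module>
IndexError: too many indices for array: array is 1-dimensional, but 2 were indexed
```

Run:
```python
from h import *
z=np.load('/tmp/t0.npz');p,d=z['p'],z['d']
v,u=np.mgrid[200:270,240:395];u=u.ravel();v=v.ravel()
P=np.array([pt('top',d,a,b) for a,b in zip(u,v)])
# bracket frame guess
O=np.array([.5059,-.0626,0]);a=np.radians(86.5);X=np.array([np.cos(a),np.sin(a),0]);Y=np.array([-X[1],X[0],0])
L=np.c_[(P-O)@X,(P-O)@Y,P[:,2]]
print('X',X,'Y',Y)
def s(n,m): print(n,m.sum(),L[m].min(0).round(4),L[m].max(0).round(4),np.median(L[m],0).round(4))
s('board',(abs(L[:,2]-.012)<.005)&(abs(L[:,0])<.12)&(abs(L[:,1])<.09))
s('strap',(abs(L[:,2]-.068)<.006))
m=(abs(L[:,2]-.054)<.006)&(abs(L[:,0]+.02)<.05)&(abs(L[:,1])<.03);s('handle',m)
print(np.polyfit(L[m][:,0],L[m][:,1],1))
m=(abs(L[:,0]-.052)<.03)&(abs(L[:,1]-.0)<.03)&(abs(L[:,2]-.068)<.006);print('strap fit x(y)',np.polyfit(L[m][:,1],L[m][:,0],1))
s('rod',(abs(L[:,0]-.015)<.02)&(abs(L[:,1]-.067)<.03)&(L[:,2]>.05))
s('pull',(abs(L[:,0]-.132)<.014)&(abs(L[:,1])<.03)&(L[:,2]>.035))
s('tube',(L[:,0]>.11)&(abs(L[:,1])<.03)&(L[:,2]>.025))
big=cv2.resize(p[190:290,235:400],None,fx=4.8,fy=4.8,interpolation=cv2.INTER_CUBIC)
cv2.imwrite('pics/t0c.png',big[:,:,::-1])
```

```text
Traceback (most recent call last):
  File "h.py", line 6, in pt
    c=camera_model(n);K=np.array(c['K']);R=np.array(c['R']);t=np.array(c['t'])
ValueError: time passes only in moves, steps and waits
```

Too many `camera_model` calls; I'll cache it.

```bash
sed -i 's/^import numpy.*/&\nfrom functools import lru_cache\ncamera_model=lru_cache(None)(camera_model)/' h.py
cat > m.py <<'E'
from h import *
O=np.array([.5059,-.0626,0]);a=np.radians(86.5)
X=np.array([np.cos(a),np.sin(a),0]);Y=np.array([-X[1],X[0],0])
def cloud(n,d,r0,r1,c0,c1):
    v,u=np.mgrid[r0:r1,c0:c1];u=u.ravel();v=v.ravel()
    P=np.array([pt(n,d,a,b) for a,b in zip(u,v)]);return np.c_[(P-O)@X,(P-O)@Y,P[:,2]]
E
python3 - <<'E'
from m import *
z=np.load('/tmp/t0.npz');p,d=z['p'],z['d']
L=cloud('top',d,200,270,240,395)
print('X',X,'Y',Y)
def s(n,m):
    if m.any(): print(n,m.sum(),L[m].min(0).round(4),L[m].max(0).round(4),np.median(L[m],0).round(4))
s('board',(abs(L[:,2]-.012)<.005)&(abs(L[:,0])<.12)&(abs(L[:,1])<.09))
s('strap',(abs(L[:,2]-.068)<.006))
m=(abs(L[:,2]-.054)<.006)&(abs(L[:,0]+.02)<.05)&(abs(L[:,1])<.03);s('handle',m)
if m.any():print(np.polyfit(L[m][:,0],L[m][:,1],1))
m=(abs(L[:,0]-.052)<.03)&(abs(L[:,1]-.0)<.03)&(abs(L[:,2]-.068)<.006)
if m.any():print('strap fit x(y)',np.polyfit(L[m][:,1],L[m][:,0],1))
s('rod',(abs(L[:,0]-.015)<.02)&(abs(L[:,1]-.067)<.03)&(L[:,2]>.05))
s('pull',(abs(L[:,0]-.132)<.014)&(abs(L[:,1])<.03)&(L[:,2]>.035))
s('tube',(L[:,0]>.11)&(abs(L[:,1])<.03)&(L[:,2]>.025))
big=cv2.resize(p[190:290,235:400],None,fx=4.8,fy=4.8,interpolation=cv2.INTER_CUBIC)
cv2.imwrite('pics/t0c.png',big[:,:,::-1])
E
```

```text
X [0.06104854 0.9981348  0.        ] Y [-0.9981348   0.06104854  0.        ]
board 2575 [-0.1138 -0.0814  0.007 ] [0.1139 0.0868 0.017 ] [-0.0111  0.0123  0.0116]
strap 516 [-0.1486 -0.0523  0.062 ] [0.2011 0.0813 0.074 ] [0.0492 0.017  0.0681]
handle 428 [-0.0694 -0.0122  0.048 ] [0.0299 0.0166 0.06  ] [-0.0197  0.0025  0.0548]
[-0.00139122  0.00239246]
strap fit x(y) [0.00769882 0.051456  ]
rod 60 [0.0023 0.0636 0.0609] [0.0344 0.0739 0.0785] [0.0173 0.069  0.0703]
pull 80 [ 0.1182 -0.0048  0.0357] [0.146  0.0107 0.0553] [0.131  0.0033 0.0486]
tube 170 [ 0.1109 -0.0074  0.0253] [0.2018 0.0119 0.0749] [0.1419 0.0026 0.0484]
```

View pics/t0c.png

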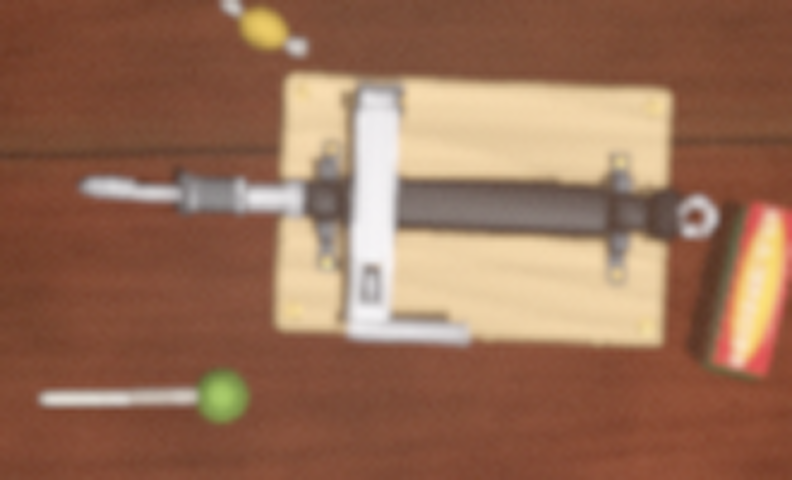

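Measurements agree with the given sizes: tool axis 2.5 mm from the board centre, rod at (17, 66.5) mm and strap at x = 51.5 mm. Moving now, on an arc about the base to above the rod.

```bash
cat > go.py <<'E'
import sys
from h import *
from scipy.spatial.transform import Rotation as Ro
O=np.array([.5034,-.0625,0]);a=np.radians(86.5)
X=np.array([np.cos(a),np.sin(a),0]);Y=np.array([-X[1],X[0],0])
# usage: go.py x y z(mm, bracket) -> tool-frame shift + turn to jaws across the tool, pointing down
x,y,z=[float(k)/1000 for k in sys.argv[1:4]]
o=get_obs();R=Ro.from_euler('xyz',o['ee_rot']);T=Ro.from_euler('xyz',[np.pi,0,np.radians(-3.5)])
D=o['tcp_pos']-O
print('now(br mm)',(np.array([D@X,D@Y,D[2]])*1000).round(1),'t',o['time'],'F',o['ft_force'].round(1),'w',round(o['gripper_width'],3))
print('shift mm',(R.inv().apply(O+x*X+y*Y+[0,0,z]-o['tcp_pos'])*1000).round(1),'turn',(R.inv()*T).as_rotvec(degrees=True).round(1))
E
python3 -m jog '[-0.047,0.060,0,0,0,6,0.45, -0.053,0.060,0,0,0,6.5,0.45, -0.054,0.061,0,0,0,7.3,0.45, -0.044,0.061,0,0,0,8,0.45, -0.004,0.061,0.01,0,0,8,0.45, -0.004,0.061,0.01,0,0,8,0.45, -0.004,0.061,0.01,0,0,8,0.45, -0.004,0.061,0.01,0,0,8,0.45, -0.004,0.061,0.01,0,0,8,0.45, -0.004,0.061,0.01,0,0,8,0.45]' 20
python3 go.py 19 67 110
```

```text
time: 1.35
tcp_pos: [0.4132, 0.026, 0.1796]
ee_rot: [-3.14, -0.008, -0.096]
ft_force: [0.4, -0.2, 0.2]
gripper_width: 0.45
now(br mm) [ 82.8  95.5 179.6] t 1.35 F [ 0.4 -0.2  0.2] w 0.45
shift mm [30.1 62.8 69.8] turn [-0.1 -0.5 -2. ]
```

```bash
python3 -m jog '[0.010,0.021,0.020,0,0,-1,0.45, 0.010,0.021,0.020,0,-0.5,-1,0.45, 0.010,0.021,0.020,0,0,0,0.45, 0,0,0.01,0,0,0,0.45, 0,0,0,0,0,0,0.45, 0,0,0,0,0,0,0.45, 0,0,0,0,0,0,0.45, 0,0,0,0,0,0,0.45, 0,0,0,0,0,0,0.45, 0,0,0,0,0,0,0.45]'
python3 go.py 19 67 67.5
```

```text
time: 2.6
tcp_pos: [0.4378, -0.043, 0.1088]
ee_rot: [-3.14, -0.0, -0.068]
ft_force: [0.2, 0.3, 0.3]
gripper_width: 0.451
now(br mm) [ 15.5  66.6 108.8] t 2.6 F [0.2 0.3 0.3] w 0.451
shift mm [-0.4 -3.5 41.3] turn [-0.1 -0.  -0.4]
```

```bash
python3 -m jog '[0,-0.003,0.015,0,0,0,0.45, 0,0,0.015,0,0,0,0.45, 0,0,0.011,0,0,0,0.45, 0,0,0,0,0,0,0.45, 0,0,0,0,0,0,0, 0,0,0,0,0,0,0, 0,0,0,0,0,0,0, 0,0,0,0,0,0,0, 0,0,0,0,0,0,0, 0,0,0,0,0,0,0]' 20
python3 go.py 19 67 67.5
```

```text
time: 3.85
tcp_pos: [0.439, -0.0404, 0.0683]
ee_rot: [3.142, -0.003, -0.067]
ft_force: [-0.4, -0.1, 0.4]
gripper_width: 0.105
now(br mm) [18.1 65.7 68.3] t 3.85 F [-0.4 -0.1  0.4] w 0.105
shift mm [-1.3 -0.9  0.8] turn [ 0.  -0.2 -0.4]
```

The fingers hold the rod: 9 mm opening on the 10 mm rod. Swinging it along the arc.

```bash
python3 -m jog '[0.0026,0,-0.0243,0,0,0,0, 0.0075,0,-0.0233,0,0,0,0, 0.0122,0,-0.0212,0,0,0,0, 0.0164,0,-0.0181,0,0,0,0, 0.0198,0,-0.0144,0,0,0,0, 0.0223,0,-0.0099,0,0,0,0, 0.0239,0,-0.0051,0,0,0,0, 0.0245,0,0,0,0,0,0, 0.0239,0,0.0051,0,0,0,0, 0.0223,0,0.0099,0,0,0,0]'
python3 go.py 19 -150 128
```

```text
time: 5.1
tcp_pos: [0.6081, -0.0511, 0.1739]
ee_rot: [3.141, 0.017, -0.064]
ft_force: [-1.9, -0.4, 1.0]
gripper_width: 0.108
now(br mm) [  17.8 -103.8  173.9] t 5.1 F [-1.9 -0.4  1. ] w 0.108
shift mm [46.9 -1.4 45.1] turn [ 0.   1.  -0.2]
```

```bash
python3 -m jog '[0.021,0,0.0145,0,0,0,0, 0.0175,0,0.0175,0,0,0,0, 0.013,0,0.0205,0,0,0,0, 0.006,0,0.015,0,0,0,0, 0,0,0,0,0,0,0.35, 0,0,0,0,0,0,0.35, 0,0,0,0,0,0,0.35, 0,0,-0.03,0,0,0,0.35, 0,0,-0.05,0,0,0,0.2, -0.05,0,-0.01,0,0,0,0]'
python3 go.py 52 0 100
python3 - <<'E'
from h import *
snap('scene','s1');snap('top','t1')
a=cv2.imread('pics/s1.png')[180:330,240:440]; cv2.imwrite('pics/s1c.png',cv2.resize(a,(800,600),interpolation=cv2.INTER_CUBIC))
E
```

```text
time: 6.35
tcp_pos: [0.6185, -0.0521, 0.1976]
ee_rot: [3.14, 0.017, -0.063]
ft_force: [0.0, -0.4, -0.1]
gripper_width: 0.203
now(br mm) [  17.4 -114.3  197.6] t 6.35 F [ 0.  -0.4 -0.1] w 0.203
shift mm [-112.7  -34.5   99.4] turn [ 0.1  1.  -0.1]
```

View pics/s1c.png

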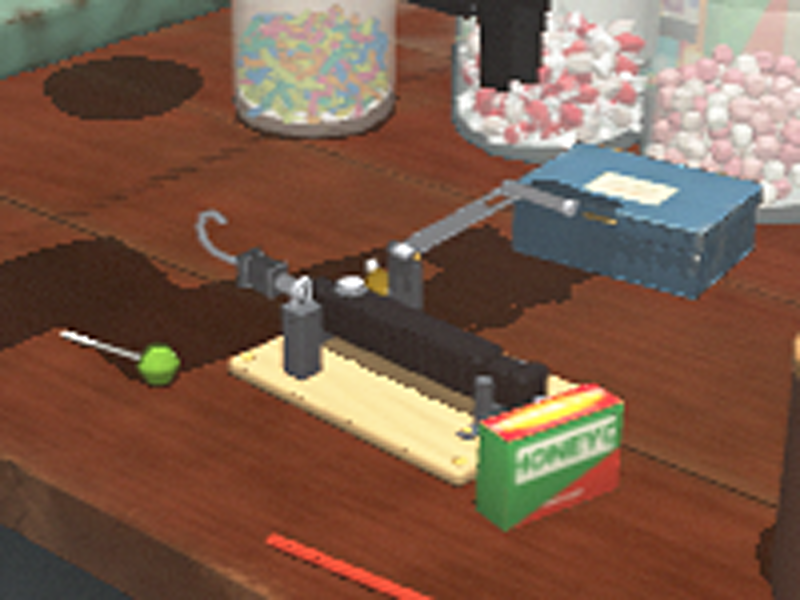

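The picture shows the hasp lying back, with its rod at crop (570, 208). The button is bare at (350, 287) and nothing else has been disturbed. Next I go over the button with the fingers shut.

```bash
python3 -m jog '[-0.038,-0.0115,0.010,0,0.5,0,0, -0.038,-0.0115,0.020,0,0.5,0,0, -0.037,-0.0115,0.030,0,0,0,0, 0,0,0.030,0,0,0,0, 0,0,0,0,0,0,0, 0,0,0,0,0,0,0, 0,0,0,0,0,0,0, 0,0,0,0,0,0,0, 0,0,0,0,0,0,0, 0,0,0,0,0,0,0]'
python3 go.py 52 0 83
```

```text
time: 7.7
tcp_pos: [0.4965, -0.0076, 0.1131]
ee_rot: [3.141, 0.002, -0.065]
ft_force: [0.5, 0.6, -0.6]
gripper_width: 0.007
now(br mm) [ 54.4  10.3 113.1] t 7.7 F [ 0.5  0.6 -0.6] w 0.007
shift mm [10.3  2.3 30.1] turn [ 0.   0.1 -0.2]
```

```bash
python3 -m jog '[0.010,0.0023,0.010,0,0,0,0, 0,0,0.010,0,0,0,0, 0,0,0.008,0,0,0,0, 0,0,0.001,0,0,0,0, 0,0,0.002,0,0,0,0, 0,0,0.002,0,0,0,0, 0,0,0.002,0,0,0,0, 0,0,0.001,0,0,0,0, 0,0,0,0,0,0,0, 0,0,0,0,0,0,0]'
python3 go.py 52 0 76.5
```

```text
time: 8.95
tcp_pos: [0.5073, -0.0109, 0.0767]
ee_rot: [3.14, 0.0, -0.064]
ft_force: [-1.0, -0.9, 3.8]
gripper_width: 0.007
now(br mm) [51.8 -0.7 76.7] t 8.95 F [-1.  -0.9  3.8] w 0.007
shift mm [-0.7 -0.2  0.2] turn [ 0.1  0.  -0.2]
```

```bash
python3 -m jog '[0,0,0.0015,0,0,0,0, 0,0,0.001,0,0,0,0, 0,0,0,0,0,0,0, 0,0,-0.02,0,0,0,0, 0,0,-0.03,0,0,0,0, 0,0,-0.02,0,0,0,0.4, 0,-0.0,0,0,0,0,0.4, 0,0,0,0,0,0,0.4, 0,0,0,0,0,0,0.4, 0,0,0,0,0,0,0.4]'
python3 go.py 156 0 100
python3 - <<'E'
from h import *
snap('scene','s2')
O=np.array([.5034,-.0625,0]);a=np.radians(86.5);X=np.array([np.cos(a),np.sin(a),0])
for x in(132,156): print(x,proj('scene',O+X*x/1000+[0,0,.04]))
a=cv2.imread('pics/s2.png')[210:310,260:400]; cv2.imwrite('pics/s2c.png',cv2.resize(a,(784,560),interpolation=cv2.INTER_CUBIC))
E
```

```text
time: 10.2
tcp_pos: [0.5053, -0.0103, 0.1432]
ee_rot: [-3.141, 0.007, -0.064]
ft_force: [0.1, -0.5, -0.7]
gripper_width: 0.388
now(br mm) [ 52.2   1.3 143.2] t 10.2 F [ 0.1 -0.5 -0.7] w 0.388
shift mm [   1.2 -103.8   43.2] turn [-0.   0.4 -0.2]
132 [305.80454731 248.47327757]
156 [299.86500191 245.84282335]
```

View pics/s2c.png

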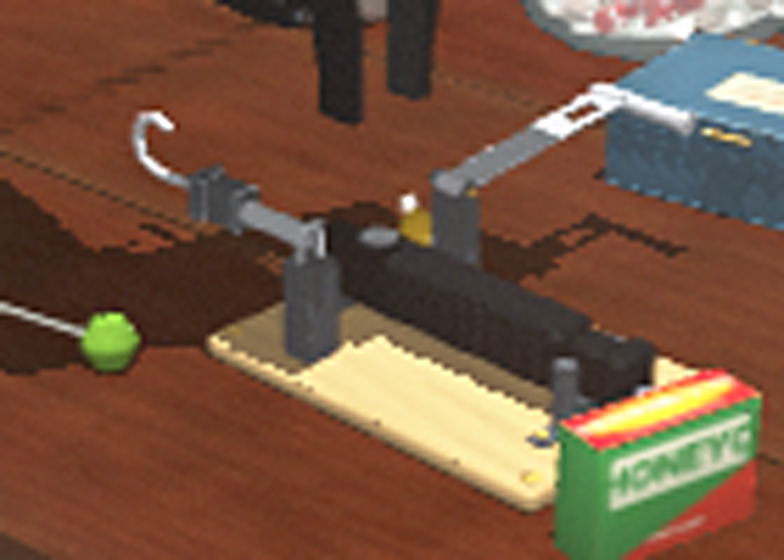

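The tube has sprung out. The pull grip is at about (300, 245), which matches the predicted projection for x = 156 mm, so I move over it.

```bash
python3 -m jog '[0,-0.030,0.0,0,0,0,0.4, 0,-0.035,0.01,0,0,0,0.4, 0,-0.035,0.015,0,0,0,0.4, 0.001,-0.004,0.012,0,0,0,0.4, 0,0,0,0,0,0,0.4, 0,0,0,0,0,0,0.4, 0,0,0,0,0,0,0.4, 0,0,0,0,0,0,0.4, 0,0,0,0,0,0,0.4, 0,0,0,0,0,0,0.4]'
python3 go.py 156 0 40
```

```text
time: 11.5
tcp_pos: [0.5146, 0.0918, 0.1049]
ee_rot: [3.141, 0.005, -0.07]
ft_force: [-0.4, 0.1, -0.5]
gripper_width: 0.4
now(br mm) [154.7  -1.8 104.9] t 11.5 F [-0.4  0.1 -0.5] w 0.4
shift mm [-1.5 -1.3 64.9] turn [ 0.1  0.3 -0.5]
```

```bash
python3 -m jog '[-0.0015,-0.0013,0.020,0,0,0,0.4, 0,0,0.020,0,0,-0.4,0.4, 0,0,0.020,0,0,0,0.4, 0,0,0.004,0,0,0,0.4, 0,0,0,0,0,0,0.4, 0,0,0,0,0,0,0, 0,0,0,0,0,0,0, 0,0,0,0,0,0,0, 0,0,0,0,0,0,0, 0,0,0,0,0,0,0]' 30
python3 go.py 156 0 40
```

```text
time: 12.75
tcp_pos: [0.5152, 0.0932, 0.0424]
ee_rot: [3.141, -0.001, -0.064]
ft_force: [0.7, 0.3, -2.6]
gripper_width: 0.186
now(br mm) [156.1  -2.2  42.4] t 12.75 F [ 0.7  0.3 -2.6] w 0.186
shift mm [-2.3  0.1  2.4] turn [ 0.  -0.1 -0.1]
```

The grip is held at 16.2 mm width. Pulling it out in 10 mm rows.

```bash
python3 -m jog '[0,-0.010,0,0,0,0,0, 0,-0.010,0,0,0,0,0, 0,-0.010,0,0,0,0,0, 0,-0.012,0,0,0,0,0, 0,-0.012,0,0,0,0,0, 0,-0.012,0,0,0,0,0, 0,-0.010,0,0,0,0,0, 0,-0.010,0,0,0,0,0, 0,-0.008,0,0,0,0,0, 0,-0.005,0,0,0,0,0]'
python3 go.py 252 0 40
```

```text
time: 14.0
tcp_pos: [0.52, 0.1916, 0.0417]
ee_rot: [3.126, 0.004, -0.052]
ft_force: [0.8, -34.5, 1.0]
gripper_width: 0.178
now(br mm) [254.7  -1.   41.7] t 14.0 F [  0.8 -34.5   1. ] w 0.178
shift mm [-1.   2.6  1.7] turn [0.9 0.2 0.5]
```

It pulled against the hard stop (34 N). I relax, let go, rise and check.

```bash
python3 -m jog '[0,0.0,0,0,0,0,0, 0,0.001,0,0,0,0,0, 0,0,0,0,0,0,0.4, 0,0,0,0,0,0,0.4, 0,0,0,0,0,0,0.4, 0,0,-0.03,-0.5,0,0.5,0.4, 0,0,-0.04,0,0,0,0.4, 0,0,-0.04,0,0,0,0.4, 0,0,0,0,0,0,0.4, 0,0,0,0,0,0,0.4]'
python3 go.py 12 0 110
python3 - <<'E'
from h import *
snap('scene','s3')
O=np.array([.5034,-.0625,0]);a=np.radians(86.5);X=np.array([np.cos(a),np.sin(a),0])
for x in(246,252): print(x,proj('scene',O+X*x/1000+[0,0,.04]))
a=cv2.imread('pics/s3.png')[205:305,240:380]; cv2.imwrite('pics/s3c.png',cv2.resize(a,(784,560),interpolation=cv2.INTER_CUBIC))
E
```

```text
time: 15.25
tcp_pos: [0.5195, 0.1954, 0.1537]
ee_rot: [3.119, 0.006, -0.062]
ft_force: [0.0, 0.8, -0.7]
gripper_width: 0.398
now(br mm) [258.4  -0.3 153.7] t 15.25 F [ 0.   0.8 -0.7] w 0.398
shift mm [1.000e-01 2.454e+02 4.910e+01] turn [ 1.3  0.3 -0. ]
246 [278.79140801 236.50993331]
252 [277.45004552 235.91588235]
```

View pics/s3c.png

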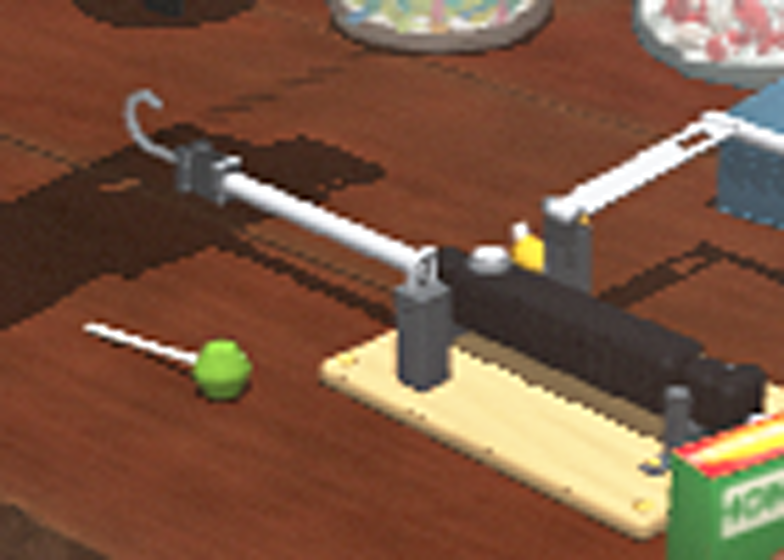

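The tube is fully out, with the grip at (276.6, 235) as predicted for x = 252 mm. The button stands proud again at crop (489, 258). Now to the handle.

```bash
python3 -m jog '[0,0.040,0,0.6,0,0,0.6, 0,0.050,0,0.6,0,0,0.6, 0,0.050,0,0,0,0,0.6, 0,0.050,0.01,0,0,0,0.6, 0,0.045,0.01,0,0,0,0.6, 0,0.010,0.01,0,0,0,0.6, 0,0,0,0,0,0,0.6, 0,0,0,0,0,0,0.6, 0,0,0,0,0,0,0.6, 0,0,0,0,0,0,0.6]'
python3 go.py 12 0 45
```

```text
time: 16.55
tcp_pos: [0.5003, -0.0508, 0.1155]
ee_rot: [-3.138, 0.02, -0.055]
ft_force: [-0.4, -0.2, -0.2]
gripper_width: 0.599
now(br mm) [ 11.5   3.8 115.5] t 16.55 F [-0.4 -0.2 -0.2] w 0.599
shift mm [ 5.3 -0.3 70.4] turn [-0.2  1.2  0.3]
```

```bash
python3 -m jog '[0.004,0,0.020,0,1.2,0.3,0.6, 0,0,0.025,0,0,0,0.6, 0,0,0.020,0,0,0,0.6, 0,0,0.006,0,0,0,0.6, 0,0,0,0,0,0,0, 0,0,0,0,0,0,0, 0,0,0,0,0,0,0, 0,0,0,0,0,0,0, 0,0,0,0,0,0,0, 0,0,0,0,0,0,0]' 45
python3 go.py 12 0 43
```

```text
time: 17.8
tcp_pos: [0.5065, -0.0482, 0.0464]
ee_rot: [-3.14, -0.008, -0.056]
ft_force: [0.3, 0.2, -1.4]
gripper_width: 0.316
now(br mm) [14.5 -2.3 46.4] t 17.8 F [ 0.3  0.2 -1.4] w 0.316
shift mm [-2.3  2.5  3.4] turn [-0.1 -0.5  0.3]
```

The handle is held at 27.5 mm width. Lifting.

```bash
python3 -m jog '[0,0,-0.005,0,0,0,0, 0,0,-0.010,0,0,0,0, 0,0,-0.015,0,0,0,0, 0,0,-0.020,0,0,0,0, 0,0,-0.025,0,0,0,0, 0,0,-0.025,0,0,0,0, 0,0,-0.025,0,0,0,0, 0,0,-0.015,0,0,0,0, 0,0,-0.005,0,0,0,0, 0,0,0,0,0,0,0]'
python3 -m jog '[0,0,0,0,0,0,0, 0,0,0,0,0,0,0, 0,0,0,0,0,0,0, 0,0,0,0,0,0,0, 0,0,0,0,0,0,0, 0,0,0,0,0,0,0, 0,0,0,0,0,0,0, 0,0,0,0,0,0,0, 0,0,0,0,0,0,0, 0,0,0,0,0,0,0]'
python3 go.py 12 0 180
python3 - <<'E'
from h import *
snap('scene','s4')
o=get_obs();print(o['joint_vel'].round(4),o['torque'].round(2),o['ee_rot'])
a=cv2.imread('pics/s4.png')[155:305,230:430]; cv2.imwrite('pics/s4c.png',cv2.resize(a,(800,600),interpolation=cv2.INTER_CUBIC))
E
```

```text
time: 19.05
tcp_pos: [0.5042, -0.0475, 0.203]
ee_rot: [-3.141, -0.013, -0.055]
ft_force: [0.0, -0.2, -4.1]
gripper_width: 0.318
time: 20.3
tcp_pos: [0.5027, -0.0471, 0.2007]
ee_rot: [-3.139, -0.008, -0.055]
ft_force: [0.4, -0.6, -4.5]
gripper_width: 0.318
now(br mm) [ 15.4   1.6 200.7] t 20.3 F [ 0.4 -0.6 -4.5] w 0.318
shift mm [ 1.4  3.4 20.7] turn [-0.1 -0.5  0.3]
[-0.0013  0.0018 -0.0002 -0.0009  0.0002 -0.0008] [-0.08  0.07  0.  ] [-3.13944025 -0.00825385 -0.0552743 ]
```

View pics/s4c.png

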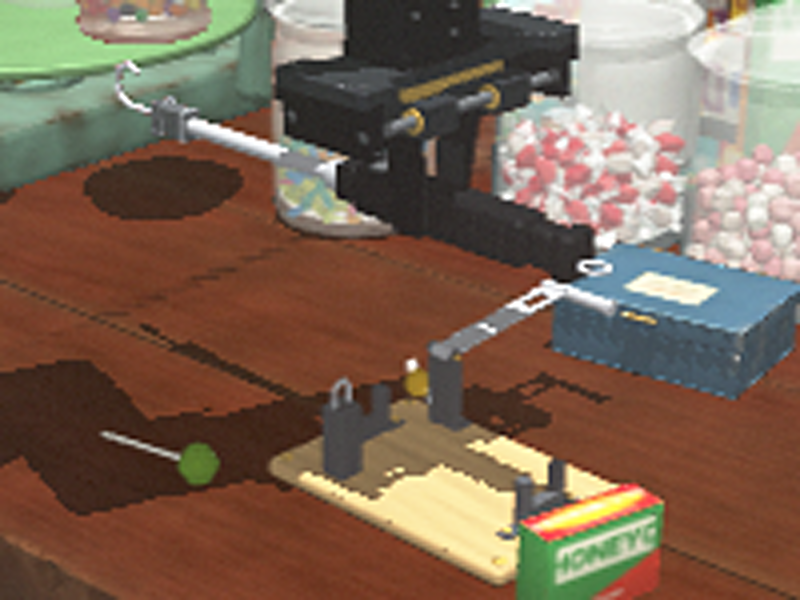

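The tool is held level and clear of the bracket, about 15 cm above where it lay, with the tube still out. The hasp is back and the lollipop, sweet, carton and pad are in place. Handing in.

```bash
python3 -c "
from plant import *
print(hand_in())"
```

```text
the job is handed in; nothing more can be done
None
```

The reach hook is ready and I handed the job in at about 20 s of the 66 s allowed; no verdict came back. I swung the hasp right back, pressed the button, and pulled the tube to the second stop with the handle still in its bracket. Then I took the handle near the grip point and lifted the tool out of the bracket.

**Last checks:**
- **Held:** the tool hangs level and still in the grip. The opening is 27.7 mm on the 28 mm handle, and the load of about 4.5 N matches its weight. The handle's axis is about 0.19 m above the counter.
- **Tube and button:** the tube ran up against its hard end with a 34 N pull. The picture taken afterwards showed the tube fully out and the button proud again. In the last picture the tube is still out, but the button is hidden by the hand.
- **Surroundings:** the hasp lies back. The lollipop, sweet, carton and pad look unmoved by eye in the last picture. The bell and pencil were outside that crop, and I did not measure any of the positions again.

**One disagreement:** my bracket position was about 2 mm off across the tool, which showed when the jaws centred on the pull grip and the handle. It did no harm.

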